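# Slide a chocolate bar over the lip of its stand and serve it on the board

## Task

Take the bar with the teal stripe out of its groove in the wooden display stand: press lightly on it with a closed fingertip and slide it towards the open front of the stand until about a third of it sticks out over the lip, flat and not falling, then pinch the part that sticks out by its sides, lift the bar away and lay it gently, flat, in the middle of the dark board, lengthways along the board. The bars are brittle, so never lean on them, and leave the other bars and everything around as they are.

Things in the scene. Friction and masses are not known exactly. Their poses are not given: they have to be found in the camera images.
- teal_bar: The bar to serve: flat black wrapped chocolate bar with a teal stripe, 27 x 92 x 9 mm, 20 to 45 g. Origin at the centre of its underside; y along its length, x across its width, z up. It lies lengthways in any one of the stand's three grooves, its front end 0 to 12 mm behind the lip. The gap behind it is too small for a finger; only its top 1.5 mm stands above the rails, so it cannot be pinched there.
- bar_top (a point): Centre of the teal-striped bar's top face, axes as the bar's. The bar is brittle: it breaks if pressed down on the shelf with more than 20 N, knocks on touching down included, so touch down slowly. A fingertip pressing down with about 10 to 14 N drags it along, slipping a little on the wrapper; under about 7 N it slips without moving the bar. It does not yield: 1 mm too deep can mean 10 N more.
- orange_bar_1: Bystander: the same bar with a yellow-orange stripe, in another groove of the stand. Same frame. Must stay where it is.
- orange_bar_2: Bystander: second bar with a yellow-orange stripe, in the remaining groove. Same frame. Must stay where it is.
- stand: Fixed wooden display stand, 116 mm (x) by 166 mm (y); origin at the centre of its foot on the table. Its x axis runs along the grooves, away from the open front; grooves at y = -50, 0, +50 mm. Rail tops are 63.5 mm above the table; a stop that high closes the grooves at the rear, x = +51 mm. In each groove a sprung brass pad pushes the bar with about 2.2 N against the rail at -y, so it drags when slid.
- stand_lip (a point): Middle of the stand's front lip (x = -58 mm on the stand), at the height of the groove floor, 56 mm above the table; axes as the stand's: x from the lip into the stand, z up. A bar whose centre is 11 mm behind the lip sticks out by 35 mm; with its centre before the lip it would tip off. The shelf is 14 mm thick; in front of and below the lip is free space down to the table.
- board: Fixed dark grey tasting board on small feet, 90 mm (x) by 150 mm (y), top 12 mm above the table. Origin at the centre of its foot, on the table; its long side runs along its y axis.
- board_top (a point): Centre of the top face of the board, axes as the board's.
- red_spool: Bystander: spool of red ribbon, 53 mm across, 22 mm high; origin under its centre.
- teal_tin: Bystander: round teal cocoa tin with a cream lid, 64 mm across, 64 mm high; origin under its centre.
There are look-alikes about, which are no part of the job. Of the things that look like the teal_bar, the middle-sized one is meant.

How it is judged:
By the outcome, as a careful person would: the job done as asked, in the order asked, and still so for the second after the job is handed in, with the robot touching nothing.
It also fails if it takes over 67 s, if anything falls off the work surface, if the arm or the gripper's body presses on something with over 40 N, if the wrist force passes 120 N, or if a joint passes its speed limit or range.

## Robot

A 6-joint arm with a two-finger parallel gripper is mounted at the origin on a cart in front of the work surface, level with it; the furniture and walls round the work are solid. World frame = base frame: x ahead of the robot, y to its left, z up, the work surface at z = 0. Lengths are in m, angles in rad, forces in N, time in s.
With the tool pointing down it reaches from about 0.325 to 0.9 m from the base axis. Payload 3.5 kg.
Tool frame: the origin (TCP) lies at the very end of the fingers, on their centre line; the grasp point (between the pads) lies 19 mm behind it; z points along the fingers, y is the line along which they close (so a half turn about z gives the same grasp; the last joint's range is limited). The gripper opens to 85 mm and grips with 20 to 120 N. Pads are 22 mm wide; open, the fingers measure 114 mm over their backs; the gripper's body (76 mm by 85 mm) begins 54 mm behind the grasp point. The pads swing forward as they close: fully open they stand 13 mm farther back than shut.
Start: joints at [1.163, 0.276, -0.026, 1.268, 0, 1.467], TCP at [0.188, 0.596, 0.231] pointing down, gripper open.
Joint ranges: [-3.12, 3.12], [-0.85, 1.88], [-1.08, 1.24], [-1.95, 2.15], [-1.57, 1.53], [-3.14, 3.14]. Speed limits (rad/s): [2.57, 2.57, 3.14, 3.14, 3.14, 3.14].

## Interface

Orientations are given as a unit quaternion [x, y, z, w].
In Python, from plant import get_state, grab_frame, get_calibration, hand_in gives the robot as it stands.
- The arm moves only by the tool arm_command, never from a script. Its argument "deltas" is a list of rows, each a list of 4 numbers: the shift along the tool's x, y, z in units of 500 mm (1.0 is 500 mm), then the turn about the tool's z in units of 0.5 rad (1.0 is 0.5 rad). In form: [[dx, dy, dz, twist], ...]. A call has 1 to 5 rows; each row is the pose to reach, as a shift and turn from the pose commanded when the call began, along the tool's axes at that moment; what a row does not reach only later rows make up. A row lasts 1/10 s, in which the tool goes at most 50 mm and 8.59 degrees, less where a joint would pass 70% of its speed; a pose out of reach is approached as far as the arm can. A call with a number of a shift or a turn outside -1 to 1 is refused whole. A call with a gripper value outside its range is refused whole. "grip" is the finger opening in mm, from 0 to 85.4, set as the call begins (left out, the last holds). The fingers move at their own pace and stop on an object; "grip_force" is the grip in N (left out, the last holds). Time passes only in rows, so rows that repeat a pose let the fingers close. It gives the time, the measured TCP pose, the force, the opening and the grip force at its end, in the units of the state.
- get_state(): the state, without advancing time (a new reading comes with each control period).
- grab_frame(name): name is "scene" or "top" or "wrist"; returns (picture, depth): 400x640x3 uint8, red, green, blue; 400x640 float32, m along the optical axis (not along the pixel's ray), 0 where there is no reading.
- get_calibration(name): a dict with "mtx" (3x3 intrinsics, pixels), "R" (3x3) and "t" (3): a world point X has camera coordinates R X + t; the wrist camera has in their place "hand_eye" (4x4, takes a point from camera to tool coordinates, whose origin is the TCP and whose axes are the flange's). Camera axes: x right, y down, z forward; pixel columns grow to the right and rows downward; lengths in m; the calibration is good to about 2 mm. The wrist camera is an equidistant fisheye: a pixel r from the principal point sees the ray r / f radians off the axis. A picture is of the moment at which its call begins: read the wrist's pose just before it. get_calibration takes no time and is no camera call.
- hand_in(): hands the job in; it is judged then, once.
The state is a dict: "t": time; "joint_positions": joint angles; "qd": joint speeds; "tau": joint torques, N m; "ee_pos": TCP position; "orientation": TCP orientation; "wrist_force": force on the tool from outside, world axes, zero at the start; "moment": the same for the moment, N m; "opening": finger opening in m; "grip_force": force on a finger pad.
Only numpy, scipy, OpenCV 4.12 (cv2) and the standard library are available. Lean on these libraries where they do the work, as an engineer would, in place of code of your own. Each camera call takes 0.05 s, during which the arm holds its last target. There are 200 camera calls.

## Working session

There is one attempt and no reset: what is moved stays moved. The work goes in short steps, Python scripts to look and compute and a tool call to move; the robot and the scene stay as the last step left them, time stands still between calls to the robot, and variables do not carry over. Pictures are saved under pics/ and viewed, at most 10 in all, crops included, and the job is handed in when it is done.

Besides the shell and the picture viewer there is one more tool, called after "Call:" by a JSON object that holds its "name" and its "arguments", one argument or row to a line. arm_command: Moves the arm, as the interface text tells. Its arguments: {"type":"object","properties":{"deltas":{"type":"array","items":{"type":"array","items":{"type":"number"}}},"grip":{"type":"number"},"grip_force":{"type":"number"}},"required":["deltas"]}

```bash
mkdir -p pics; ls
python3 - <<'E'
from plant import *
import cv2,numpy as np
print(get_state())
ims=[]
for n in("scene","top"):
    im,d=grab_frame(n); np.savez(f"{n}.npz",im=im,d=d); c=get_calibration(n); print(n,c)
    cv2.imwrite(f"pics/{n}.png",im[:,:,::-1])
print(get_calibration("wrist"))
E
```

```text
pics
{'t': 0.0, 'joint_positions': array([ 1.16261193e+00,  2.77129295e-01, -2.78904560e-02,  1.26796665e+00,
        3.21295375e-05,  1.46741432e+00]), 'qd': array([ 0.00017486,  0.0019221 , -0.00140533, -0.00193481, -0.00028034,
       -0.00172373]), 'tau': array([-3.05792639e-05, -4.45514309e+01,  2.95199597e+01,  1.62627833e-02,
       -1.11125448e-04,  1.56115880e-05]), 'ee_pos': array([0.18724889, 0.59548631, 0.23015746]), 'orientation': array([ 1.51811855e-01,  9.88408803e-01, -1.05534414e-03, -2.92589483e-04]), 'wrist_force': array([-0.23015457, -0.09894659,  0.66710129]), 'moment': array([-0.01582362, -0.02652468,  0.04520234]), 'grip_force': 0.0, 'opening': 0.08528396916155598}
scene {'mtx': array([[387.43332402,   0.        , 321.08760233],
       [  0.        , 387.43332402, 207.45882397],
       [  0.        ,   0.        ,   1.        ]]), 'R': array([[ 0.69337681, -0.72054576,  0.00651208],
       [-0.40717291, -0.39924422, -0.8214708 ],
       [ 0.59450721,  0.56693726, -0.57021339]]), 't': array([-0.38568365,  0.25332372,  0.7598008 ])}
top {'mtx': array([[461.055017
[... 157 characters left out ...]
0744, -0.99864973, -0.00383502],
       [-0.97521337,  0.05141807, -0.21520936],
       [ 0.21511596, -0.00740948, -0.97656041]]), 't': array([-0.04102908,  0.51795254,  1.06166715])}
{'mtx': array([[309.70691629,   0.        , 318.05204714],
       [  0.        , 309.70691629, 200.38375084],
       [  0.        ,   0.        ,   1.        ]]), 'hand_eye': array([[-1.81003121e-03, -9.50134124e-01, -3.11836288e-01,
         8.04075988e-02],
       [ 9.99998362e-01, -1.72850039e-03, -5.37849659e-04,
         7.93490005e-04],
       [-2.79798314e-05, -3.11836750e-01,  9.50135696e-01,
        -1.42217521e-01],
       [ 0.00000000e+00,  0.00000000e+00,  0.00000000e+00,
         1.00000000e+00]])}
```

View pics/top.png

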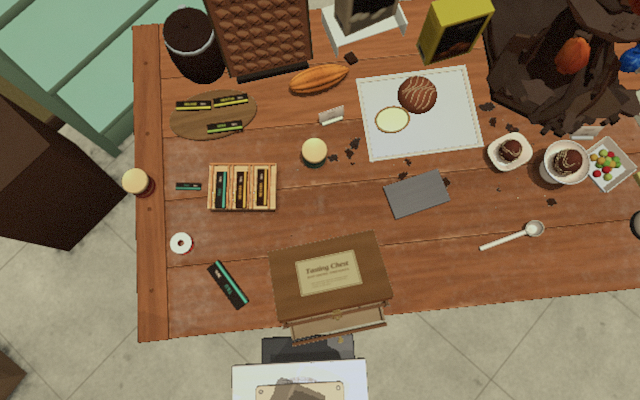

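View pics/scene.png

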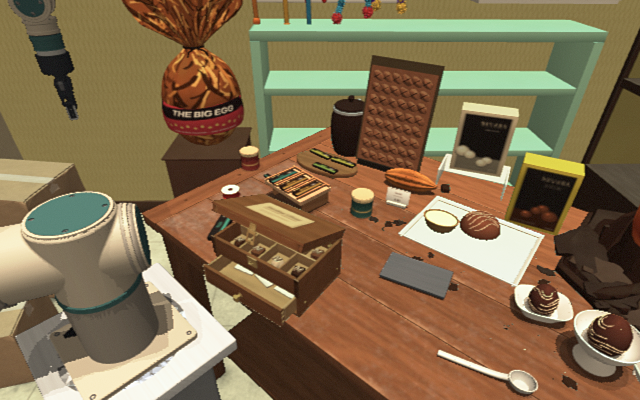

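The top view shows the stand at about (242,187), with the teal bar in the left groove at (221,187). The small and large look-alikes are at (188,187) and (228,284), the board at (417,194), the tin at (314,152) and the chest at (330,280). The scene view agrees.

```bash
cat > h.py <<'E'
import cv2,numpy as np
from plant import get_calibration,get_state
from scipy.spatial.transform import Rotation as Ro
def fix(n,uv,z):
    c=get_calibration(n);uv=np.atleast_2d(uv).astype(float)
    r=np.c_[uv,np.ones(len(uv))]@np.linalg.inv(c["mtx"]).T@c["R"]
    o=-c["R"].T@c["t"]; return o+r*((z-o[2])/r[:,2])[:,None]
def wrist(uv,z,s):
    c=get_calibration("wrist");K=c["mtx"];uv=np.atleast_2d(uv).astype(float)
    d=(uv-K[:2,2])/K[0,0];th=np.linalg.norm(d,axis=1)+1e-9
    r=np.c_[d/th[:,None]*np.sin(th)[:,None],np.cos(th)]
    R=Ro.from_quat(s["orientation"]).as_matrix();H=c["hand_eye"]
    r=r@H[:3,:3].T@R.T;o=R@H[:3,3]+s["ee_pos"]
    return o+r*((z-o[2])/r[:,2])[:,None]
E
python3 - <<'E'
from h import *
T=np.load("top.npz");im=T["im"];d=T["d"]
S=np.load("scene.npz")["im"]
a=cv2.resize(im[150:225,170:290],(800,500),interpolation=cv2.INTER_CUBIC)
cv2.imwrite("pics/c1.png",a[:,:,::-1])
cv2.imwrite("pics/c2.png",cv2.resize(S[155:255,200:350],(800,533),interpolation=cv2.INTER_CUBIC)[:,:,::-1])
c=get_calibration("top")
v,u=np.mgrid[0:400,0:640]
P=np.stack([u,v,np.ones_like(u)],-1)@np.linalg.inv(c["mtx"]).T*d[...,None]
P=(P-c["t"])@c["R"]
for k,(x0,x1,y0,y1) in dict(stand=(200,285,155,220),board=(375,470,160,230)).items():
    Q=P[y0:y1,x0:x1]; z=Q[...,2]
    m=((z>.045) if k=="stand" else (z>.006)&(z<.03)&(im[y0:y1,x0:x1].max(2)<110))&(d[y0:y1,x0:x1]>0)
    n,l,st,ce=cv2.connectedComponentsWithStats(m.astype(np.uint8)); i=1+st[1:,4].argmax(); m=l==i
    pts=Q[m]; r=cv2.minAreaRect((pts[:,:2]*1000).astype(np.float32)); print(k,m.sum(),r,np.percentile(pts[:,2],[5,50,95]),cv2.boxPoints(r).round().tolist())
for k,(x0,x1,y0,y1) in dict(chest=(265,395,230,345),tin=(300,330,135,170),spool=(168,194,230,257),bigbar=(205,250,255,310)).items():
    print(k,np.nanpercentile(P[y0:y1,x0:x1,2],[50,90,99]))
s=fix("top",[[221,187]],.065);print(s)
E
```

```text
stand 3235 ((576.6722412109375, 119.74080657958984), (166.61712646484375, 116.66157531738281), 87.10005187988281) [0.0542963 0.0634413 0.0684327] [[514.0, 39.0], [631.0, 34.0], [639.0, 200.0], [523.0, 206.0]]
board 54 ((523.777099609375, -246.0413818359375), (86.21519470214844, 6.04235315322876), 18.54780387878418) [0.00888859 0.01160476 0.01643597] [[482.0, -257.0], [484.0, -263.0], [566.0, -235.0], [564.0, -229.0]]
chest [0.13729203 0.18078192 0.18978414]
tin [0.04627431 0.06585074 0.06893883]
spool [0.00700077 0.02501798 0.02856176]
bigbar [0.00237478 0.01438634 0.01765119]
[[0.5726157  0.16716802 0.065     ]]
```

View pics/c1.png

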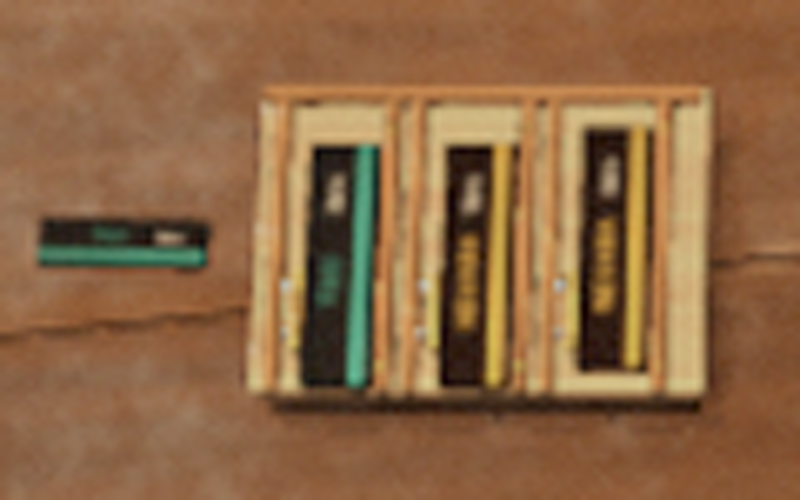

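View pics/c2.png

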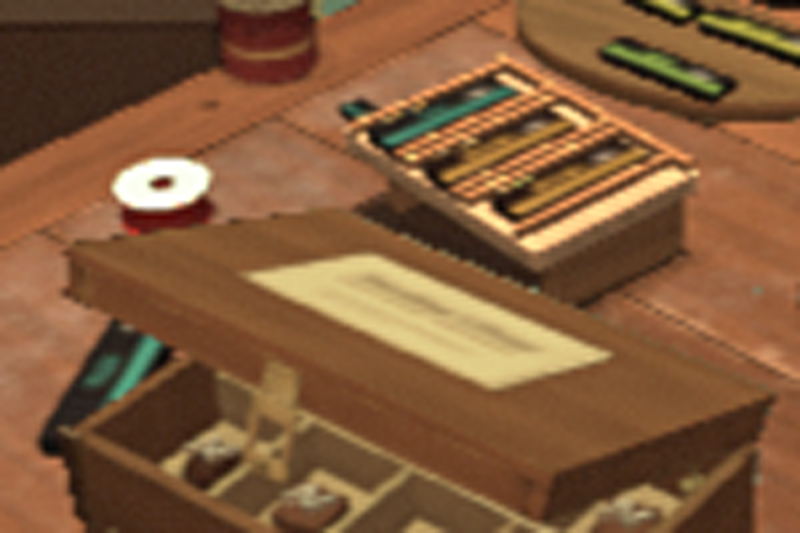

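The crops show the stand's front facing the robot (image bottom). The teal bar is in the left groove, its front end close to the lip, and its stripe on the right. Next I'll compute the first move, the board and the chest clearances.

```bash
cat >> h.py <<'E'
def plan(p,yaw=None):
    """delta (units) from measured pose to world p; yaw = wanted world angle of tool x, deg"""
    s=get_state();R=Ro.from_quat(s["orientation"]).as_matrix()
    d=R.T@(np.array(p)-s["ee_pos"])/.5
    y0=np.degrees(np.arctan2(R[1,0],R[0,0])); tw=0
    if yaw is not None: tw=-np.radians((yaw-y0+180)%360-180)/.5
    print("pos",s["ee_pos"].round(4),"yaw",y0.round(2),"tilt",R[:2,2].round(4),"F",s["wrist_force"].round(2),"open",round(s["opening"],4),"t",s["t"],"delta",d.round(4),"tw",round(tw,3))
E
python3 - <<'E'
from h import *
T=np.load("top.npz");im=T["im"]
g=im[160:230,375:470]; hsv=cv2.cvtColor(g,cv2.COLOR_RGB2HSV)
m=(((hsv[...,1]<60)&(hsv[...,2]<140)).astype(np.uint8))
m=cv2.morphologyEx(m,cv2.MORPH_OPEN,np.ones((5,5)))
c=max(cv2.findContours(m,0,2)[0],key=cv2.contourArea)[:,0]+[375,160]
p=fix("top",c,.012)[:,:2]*1000; r=cv2.minAreaRect(p.astype(np.float32)); print("board",r,cv2.boxPoints(r).round().tolist())
print("chest",fix("top",[[270,247],[378,235],[392,290],[282,325]],.185))
print("bigbar,spool,redtin",fix("top",[[210,265],[228,284],[180,243]],.01))
plan([.565,.167,.20],177.1)
E
```

```text
board ((544.9488525390625, -316.8948974609375), (89.82795715332031, 151.08775329589844), 16.06401252746582) [[481.0, -257.0], [523.0, -402.0], [609.0, -377.0], [567.0, -232.0]]
chest [[ 0.40390797  0.04004769  0.185     ]
 [ 0.41739987 -0.18820251  0.185     ]
 [ 0.3020567  -0.20786403  0.185     ]
 [ 0.24408539  0.0203762   0.185     ]]
bigbar,spool,redtin [[0.3906569  0.20695586 0.01      ]
 [0.34216527 0.16312781 0.01      ]
 [0.44909875 0.2814639  0.01      ]]
pos [0.1873 0.5955 0.2303] yaw 162.54 tilt [-0.0008 -0.0019] F [-0.08  0.12 -0.97] open 0.0856 t 0.1 delta [-0.9778 -0.5908  0.0615] tw -0.508
```

Call:
{"name": "arm_command", "arguments": {
  "deltas": [
    [-0.08,-0.048,0,0],
    [-0.16,-0.096,0,0],
    [-0.24,-0.144,0,0],
    [-0.32,-0.192,0,0],
    [-0.4,-0.24,0,0]
  ],
  "grip": 0,
  "grip_force": 20
}}

```text
t: 0.6
ee_pos: [0.3429, 0.42, 0.2308]
orientation: [0.152, 0.988, -0.0, -0.0]
wrist_force: [0.2, 0.5, 0.1]
opening: 0.0123
grip_force: 0.0
```

Call:
{"name": "arm_command", "arguments": {
  "deltas": [
    [-0.08,-0.048,0,0],
    [-0.16,-0.096,0,0],
    [-0.24,-0.144,0,0],
    [-0.32,-0.192,0,0],
    [-0.4,-0.24,0,0]
  ]
}}

```text
t: 1.1
ee_pos: [0.4977, 0.2455, 0.2309]
orientation: [0.152, 0.988, -0.0, -0.0]
wrist_force: [0.1, 1.0, -0.5]
opening: -0.0002
grip_force: 0.0
```

Call:
{"name": "arm_command", "arguments": {
  "deltas": [
    [-0.07,-0.04,0.02,-0.2],
    [-0.14,-0.08,0.04,-0.4],
    [-0.178,-0.11,0.06,-0.508],
    [-0.178,-0.11,0.06,-0.508],
    [-0.178,-0.11,0.06,-0.508]
  ]
}}

```text
t: 1.6
ee_pos: [0.5648, 0.1676, 0.2005]
orientation: [0.026, 1.0, 0.0, -0.001]
wrist_force: [0.2, 0.2, 0.2]
opening: 0.0
grip_force: 0.0
```

Run:
```python
from h import *
from plant import grab_frame
plan([.565,.167,.20],177.1)
s=get_state();im,d=grab_frame("wrist");np.savez("w1.npz",im=im,s=s)
cv2.imwrite("pics/w1.png",im[:,:,::-1])
```

```text
pos [0.5648 0.1676 0.2005] yaw 176.99 tilt [-0.0023  0.0001] F [0.23 0.25 0.22] open 0.0 t 1.6 delta [-0.0004 -0.0013  0.0009] tw -0.004
```

View pics/w1.png

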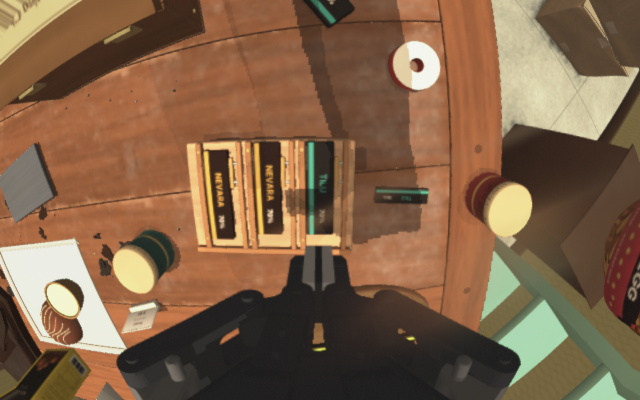

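The wrist view shows the closed fingertips at (318,250). The teal bar runs from about (306..333,142) to (308..334,235), with its front end close to the lip at row ~141.

Run:
```python
from h import *
T=np.load("w1.npz",allow_pickle=True);im=T["im"];s=T["s"].item()
g=im[135:245,303:345]; h=cv2.cvtColor(g,cv2.COLOR_RGB2HSV)
teal=(h[...,0]>70)&(h[...,0]<100)&(h[...,1]>90)
m=((h[...,2]<75)|teal).astype(np.uint8)
m=cv2.morphologyEx(m,cv2.MORPH_OPEN,np.ones((3,3)))
c=max(cv2.findContours(m,0,2)[0],key=cv2.contourArea)[:,0]+[303,135]
print(c.min(0),c.max(0))
p=wrist(c,.065,s)[:,:2]*1000; r=cv2.minAreaRect(p.astype(np.float32)); print(r,cv2.boxPoints(r).round(1).tolist())
v,u=np.nonzero(teal);q=wrist(np.c_[u+303,v+135],.065,s)[:,:2];print("stripe",q.min(0),q.max(0))
# lip & stand corner check: visible front corners at z .0635
print(wrist([[188,142],[354,141],[199,250],[350,249]],.0635,s).round(4))
```

```text
[305 141] [333 214]
((554.3698120117188, 170.05084228515625), (26.318042755126953, 70.17926788330078), 86.13947296142578) [[518.5, 159.3000030517578], [588.5, 154.60000610351562], [590.2999877929688, 180.8000030517578], [520.2000122070312, 185.5]]
stripe [0.51990569 0.15807245] [0.60880969 0.17639242]
[[0.5104 0.0465 0.0635]
 [0.5212 0.2034 0.0635]
 [0.6246 0.0379 0.0635]
 [0.6294 0.1972 0.0635]]
```

Call:
{"name": "arm_command", "arguments": {
  "deltas": [
    [-0.017,0.002,0.07,0],
    [-0.034,0.0045,0.14,0],
    [-0.034,0.0045,0.2,0],
    [-0.034,0.0045,0.25,0],
    [-0.034,0.0045,0.25,0]
  ]
}}

```text
t: 2.15
ee_pos: [0.5783, 0.1701, 0.0728]
orientation: [0.025, 1.0, -0.001, -0.004]
wrist_force: [-1.4, -0.3, -0.7]
opening: -0.0
grip_force: 0.0
```

Run:
```python
from h import *
from plant import grab_frame
plan([.582,.169,.066],177.1)
s=get_state();im,d=grab_frame("wrist");np.savez("w2.npz",im=im,s=s)
cv2.imwrite("pics/w2.png",cv2.resize(im[100:300,200:440],(720,600))[:,:,::-1])
```

```text
pos [0.5783 0.1701 0.0728] yaw 177.19 tilt [-0.0078 -0.0012] F [-1.44 -0.29 -0.68] open -0.0 t 2.15 delta [-0.0075 -0.0019  0.0136] tw 0.003
```

View pics/w2.png

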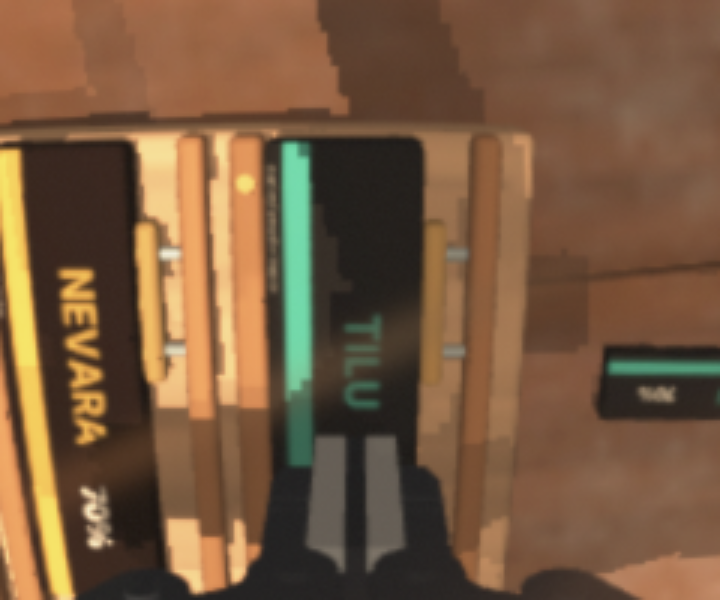

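The bar's front is about 2 mm behind the lip. The fingertip (357,440) lies about 2 mm off the bar's centreline (343) and about 12 mm behind its middle. I'll touch down slowly.

Call:
{"name": "arm_command", "arguments": {
  "deltas": [
    [0,-0.003,0.003,0],
    [0,-0.003,0.006,0],
    [0,-0.003,0.009,0],
    [0,-0.003,0.01,0],
    [0,-0.003,0.01,0]
  ]
}}

```text
t: 2.7
ee_pos: [0.5828, 0.1679, 0.0718]
orientation: [0.025, 1.0, 0.0, 0.0]
wrist_force: [0.8, -0.3, -0.3]
opening: -0.0001
grip_force: 0.0
```

Call:
{"name": "arm_command", "arguments": {
  "deltas": [
    [0,0,0.0005,0],
    [0,0,0.001,0],
    [0,0,0.0015,0],
    [0,0,0.002,0],
    [0,0,0.002,0]
  ]
}}

```text
t: 3.2
ee_pos: [0.5825, 0.1679, 0.0703]
orientation: [0.025, 1.0, -0.0, -0.0]
wrist_force: [-0.8, 0.1, 0.9]
opening: 0.0
grip_force: 0.0
```

Call:
{"name": "arm_command", "arguments": {
  "deltas": [
    [0,0,0.0016,0],
    [0,0,0.0032,0],
    [0,0,0.0048,0],
    [0,0,0.0064,0],
    [0,0,0.0064,0]
  ]
}}

```text
t: 3.7
ee_pos: [0.5824, 0.1679, 0.0669]
orientation: [0.025, 1.0, -0.0, -0.0]
wrist_force: [-0.2, 0.6, 0.2]
opening: 0.0
grip_force: 0.0
```

Call:
{"name": "arm_command", "arguments": {
  "deltas": [
    [0,0,0.0002,0],
    [0,0,0.0004,0],
    [0,0,0.0006,0],
    [0,0,0.0006,0],
    [0,0,0.0006,0]
  ]
}}

```text
t: 4.2
ee_pos: [0.5825, 0.1679, 0.0669]
orientation: [0.025, 1.0, 0.0, 0.0]
wrist_force: [0.3, 0.3, -1.5]
opening: 0.0
grip_force: 0.0
```

Call:
{"name": "arm_command", "arguments": {
  "deltas": [
    [0,0,0.0002,0],
    [0,0,0.0004,0],
    [0,0,0.0006,0],
    [0,0,0.0006,0],
    [0,0,0.0006,0]
  ]
}}

```text
t: 4.7
ee_pos: [0.5825, 0.1679, 0.0665]
orientation: [0.025, 1.0, 0.0, -0.0]
wrist_force: [-0.3, -0.2, 0.6]
opening: 0.0001
grip_force: 0.0
```

Call:
{"name": "arm_command", "arguments": {
  "deltas": [
    [0,0,0.0004,0],
    [0,0,0.0008,0],
    [0,0,0.0012,0],
    [0,0,0.0012,0],
    [0,0,0.0012,0]
  ]
}}

```text
t: 5.2
ee_pos: [0.5825, 0.1679, 0.0659]
orientation: [0.025, 1.0, -0.0, -0.0]
wrist_force: [0.1, -0.4, -0.7]
opening: -0.0003
grip_force: 0.0
```

Call:
{"name": "arm_command", "arguments": {
  "deltas": [
    [0,0,0.0004,0],
    [0,0,0.0008,0],
    [0,0,0.0008,0],
    [0,0,0.0008,0],
    [0,0,0.0008,0]
  ]
}}

```text
t: 5.7
ee_pos: [0.5825, 0.1679, 0.0655]
orientation: [0.025, 1.0, -0.0, -0.0]
wrist_force: [0.2, -0.0, -0.5]
opening: -0.0002
grip_force: 0.0
```

Call:
{"name": "arm_command", "arguments": {
  "deltas": [
    [0,0,0.0004,0],
    [0,0,0.0008,0],
    [0,0,0.0008,0],
    [0,0,0.0008,0]
  ]
}}

```text
t: 6.1
ee_pos: [0.5825, 0.1679, 0.0651]
orientation: [0.025, 1.0, 0.0, -0.0]
wrist_force: [0.5, -0.2, 0.4]
opening: -0.0003
grip_force: 0.0
```

Call:
{"name": "arm_command", "arguments": {
  "deltas": [
    [0,0,0.0003,0],
    [0,0,0.0006,0],
    [0,0,0.0006,0],
    [0,0,0.0006,0]
  ]
}}

```text
t: 6.5
ee_pos: [0.5826, 0.1679, 0.0651]
orientation: [0.025, 1.0, 0.0, 0.0]
wrist_force: [-0.6, -1.1, 4.3]
opening: -0.0003
grip_force: 1.6
```

Call:
{"name": "arm_command", "arguments": {
  "deltas": [
    [0,0,0.0002,0],
    [0,0,0.0004,0],
    [0,0,0.0004,0],
    [0,0,0.0004,0]
  ]
}}

```text
t: 6.9
ee_pos: [0.5826, 0.1679, 0.0651]
orientation: [0.025, 1.0, 0.0, 0.0]
wrist_force: [-2.2, -0.5, 4.8]
opening: -0.0001
grip_force: 2.6
```

Call:
{"name": "arm_command", "arguments": {
  "deltas": [
    [0,0,0.0002,0],
    [0,0,0.0004,0],
    [0,0,0.0004,0],
    [0,0,0.0004,0]
  ]
}}

```text
t: 7.3
ee_pos: [0.5825, 0.1679, 0.065]
orientation: [0.025, 1.0, -0.0, 0.0]
wrist_force: [-2.4, -0.3, 6.1]
opening: -0.0001
grip_force: 3.2
```

Call:
{"name": "arm_command", "arguments": {
  "deltas": [
    [0,0,0.0003,0],
    [0,0,0.0006,0],
    [0,0,0.0008,0],
    [0,0,0.0008,0]
  ]
}}

```text
t: 7.7
ee_pos: [0.5825, 0.1679, 0.0651]
orientation: [0.025, 1.0, -0.0, 0.0]
wrist_force: [-3.6, -1.3, 8.8]
opening: -0.0001
grip_force: 4.2
```

Call:
{"name": "arm_command", "arguments": {
  "deltas": [
    [0,0,0.0002,0],
    [0,0,0.0002,0]
  ]
}}

```text
t: 7.9
ee_pos: [0.5825, 0.1679, 0.0651]
orientation: [0.025, 1.0, -0.0, 0.0]
wrist_force: [-3.8, -1.4, 8.8]
opening: -0.0004
grip_force: 4.4
```

Call:
{"name": "arm_command", "arguments": {
  "deltas": [
    [0,0,0.0003,0],
    [0,0,0.0005,0],
    [0,0,0.0005,0]
  ]
}}

```text
t: 8.2
ee_pos: [0.5825, 0.1679, 0.065]
orientation: [0.025, 1.0, 0.0, 0.0]
wrist_force: [-4.0, -0.8, 10.2]
opening: -0.0004
grip_force: 5.1
```

Call:
{"name": "arm_command", "arguments": {
  "deltas": [
    [0.002,0,0,0],
    [0.004,0,0,0],
    [0.006,0,0,0],
    [0.008,0,0,0],
    [0.01,0,0,0]
  ]
}}

```text
t: 8.7
ee_pos: [0.5804, 0.1682, 0.0651]
orientation: [0.026, 1.0, 0.0, 0.003]
wrist_force: [3.8, -1.3, 5.7]
opening: -0.0004
grip_force: 2.7
```

Call:
{"name": "arm_command", "arguments": {
  "deltas": [
    [0,0,0.0004,0],
    [0,0,0.0008,0],
    [0,0,0.001,0],
    [0,0,0.001,0]
  ]
}}

```text
t: 9.1
ee_pos: [0.5802, 0.1682, 0.065]
orientation: [0.026, 1.0, 0.0, 0.003]
wrist_force: [1.6, -2.0, 7.7]
opening: 0.0
grip_force: 4.2
```

Call:
{"name": "arm_command", "arguments": {
  "deltas": [
    [0.002,0,0,0],
    [0.004,0,0,0]
  ]
}}

```text
t: 9.3
ee_pos: [0.5792, 0.1682, 0.0651]
orientation: [0.026, 1.0, 0.0, 0.004]
wrist_force: [3.6, -1.0, 5.4]
opening: 0.0001
grip_force: 3.2
```

Call:
{"name": "arm_command", "arguments": {
  "deltas": [
    [0,0,0.0005,0],
    [0,0,0.001,0],
    [0,0,0.0014,0],
    [0,0,0.0014,0]
  ]
}}

```text
t: 9.7
ee_pos: [0.5791, 0.1683, 0.065]
orientation: [0.026, 1.0, 0.0, 0.004]
wrist_force: [3.2, -1.9, 10.8]
opening: -0.0002
grip_force: 5.2
```

Call:
{"name": "arm_command", "arguments": {
  "deltas": [
    [0.002,0,0.0002,0],
    [0.004,0,0.0004,0]
  ]
}}

```text
t: 9.9
ee_pos: [0.5786, 0.1683, 0.065]
orientation: [0.026, 1.0, -0.0, 0.005]
wrist_force: [4.8, -2.4, 9.0]
opening: 0.0
grip_force: 4.2
```

Call:
{"name": "arm_command", "arguments": {
  "deltas": [
    [0.002,0,0.0005,0],
    [0.004,0,0.0008,0],
    [0.006,0,0.001,0]
  ]
}}

```text
t: 10.2
ee_pos: [0.5766, 0.1684, 0.065]
orientation: [0.026, 1.0, -0.0, 0.006]
wrist_force: [6.8, -2.7, 9.3]
opening: 0.0002
grip_force: 4.7
```

Call:
{"name": "arm_command", "arguments": {
  "deltas": [
    [0.002,0,0.0001,0],
    [0.004,0,0.0002,0],
    [0.006,0,0.0003,0]
  ]
}}

```text
t: 10.5
ee_pos: [0.5738, 0.1686, 0.065]
orientation: [0.026, 1.0, -0.0, 0.006]
wrist_force: [6.0, -2.3, 9.8]
opening: 0.0002
grip_force: 4.8
```

Call:
{"name": "arm_command", "arguments": {
  "deltas": [
    [0.002,0,0.0003,0],
    [0.004,0,0.0006,0],
    [0.006,0,0.0006,0],
    [0.008,0,0.0007,0],
    [0.01,0,0.0007,0]
  ]
}}

```text
t: 11.0
ee_pos: [0.5694, 0.1688, 0.065]
orientation: [0.026, 1.0, -0.0, 0.007]
wrist_force: [7.4, -3.4, 10.2]
opening: 0.0005
grip_force: 5.2
```

```bash
cat > bar.py <<'E'
from h import *
from plant import grab_frame
import sys
plan([.5,.17,.065],177.1)
s=get_state();im,d=grab_frame("wrist");np.savez(sys.argv[1]+".npz",im=im,s=s)
h=cv2.cvtColor(im,cv2.COLOR_RGB2HSV)
m=((h[...,0]>70)&(h[...,0]<95)&(h[...,1]>100)&(h[...,2]>90)).astype(np.uint8)
n,l,st,ce=cv2.connectedComponentsWithStats(m)
for i in range(1,n):
    if st[i,4]>80:
        v,u=np.nonzero(l==i);q=wrist(np.c_[u,v],.065,s)[:,:2]
        k=np.argsort(q[:,0])[:8];print(st[i],"front",q[k].mean(0).round(4),"min",q[:,0].min().round(4),"xmax",q[:,0].max().round(4))
E
python3 bar.py w3
python3 - <<'E'
import sys;sys.argv=['','w2']
from h import *
T=np.load("w2.npz",allow_pickle=True);im=T["im"];s=T["s"].item()
h=cv2.cvtColor(im,cv2.COLOR_RGB2HSV)
m=((h[...,0]>70)&(h[...,0]<95)&(h[...,1]>100)&(h[...,2]>90)).astype(np.uint8)
n,l,st,ce=cv2.connectedComponentsWithStats(m)
for i in range(1,n):
    if st[i,4]>80:
        v,u=np.nonzero(l==i);q=wrist(np.c_[u,v],.065,s)[:,:2]
        k=np.argsort(q[:,0])[:8];print("w2",st[i],q[k].mean(0).round(4),q[:,0].min().round(4))
E
```

```text
pos [0.5694 0.1688 0.065 ] yaw 177.04 tilt [ 0.0136 -0.0004] F [ 7.41 -3.43 10.22] open 0.0005 t 11.0 delta [ 0.1387 -0.0049 -0.0018] tw -0.002
[296 142  11  82 770] front [0.5072 0.1648] min 0.5071 xmax 0.5473
[406 234  74   4 206] front [0.5568 0.2183] min 0.5567 xmax 0.561
[299 237   7  18  82] front [0.5554 0.1628] min 0.555 xmax 0.5647
w2 [294 147  10  80 666] [0.5197 0.1631] 0.5195
w2 [403 221  73   4 276] [0.5615 0.2193] 0.5614
w2 [297 239   7  16  93] [0.5694 0.1614] 0.5687
```

Call:
{"name": "arm_command", "arguments": {
  "deltas": [
    [0.0025,0,0.0001,0],
    [0.005,0,0.0001,0],
    [0.0075,0,0.0002,0],
    [0.01,0,0.0002,0],
    [0.0125,0,0.0002,0]
  ]
}}

```text
t: 11.55
ee_pos: [0.5634, 0.1692, 0.065]
orientation: [0.026, 1.0, -0.0, 0.007]
wrist_force: [6.6, -2.5, 10.8]
opening: 0.0001
grip_force: 5.3
```

Call:
{"name": "arm_command", "arguments": {
  "deltas": [
    [0.0025,0,0,0],
    [0.005,0,0,0],
    [0.0075,0,0,0]
  ]
}}

```text
t: 11.85
ee_pos: [0.5597, 0.1694, 0.065]
orientation: [0.026, 1.0, -0.0, 0.007]
wrist_force: [6.9, -2.6, 12.3]
opening: -0.0001
grip_force: 5.3
```

Call:
{"name": "arm_command", "arguments": {
  "deltas": [
    [0.0025,0,-0.0001,0],
    [0.005,0,-0.0002,0],
    [0.0075,0,-0.0002,0],
    [0.01,0,-0.0002,0]
  ]
}}

```text
t: 12.25
ee_pos: [0.5545, 0.1697, 0.065]
orientation: [0.026, 1.0, 0.0, 0.007]
wrist_force: [7.2, -2.3, 11.1]
opening: -0.0001
grip_force: 5.2
```

Call:
{"name": "arm_command", "arguments": {
  "deltas": [
    [0.0025,0,0,0],
    [0.005,0,0,0],
    [0.0075,0,0,0]
  ]
}}

```text
t: 12.55
ee_pos: [0.5508, 0.1699, 0.065]
orientation: [0.026, 1.0, -0.0, 0.007]
wrist_force: [7.1, -2.9, 10.3]
opening: 0.0
grip_force: 5.3
```

```bash
python3 bar.py w4
python3 - <<'E'
from h import *
im=np.load("w4.npz",allow_pickle=True)["im"]
cv2.imwrite("pics/w4.png",cv2.resize(im[100:300,200:440],(720,600))[:,:,::-1])
E
```

```text
pos [0.5508 0.1699 0.065 ] yaw 177.04 tilt [ 0.0137 -0.0004] F [ 7.09 -2.92 10.26] open 0.0 t 12.55 delta [ 0.1015 -0.005  -0.0013] tw -0.002
[296 142  11  80 741] front [0.4885 0.1659] min 0.4884 xmax 0.5276
[300 236   6  19  86] front [0.5363 0.1639] min 0.5358 xmax 0.5461
```

View pics/w4.png

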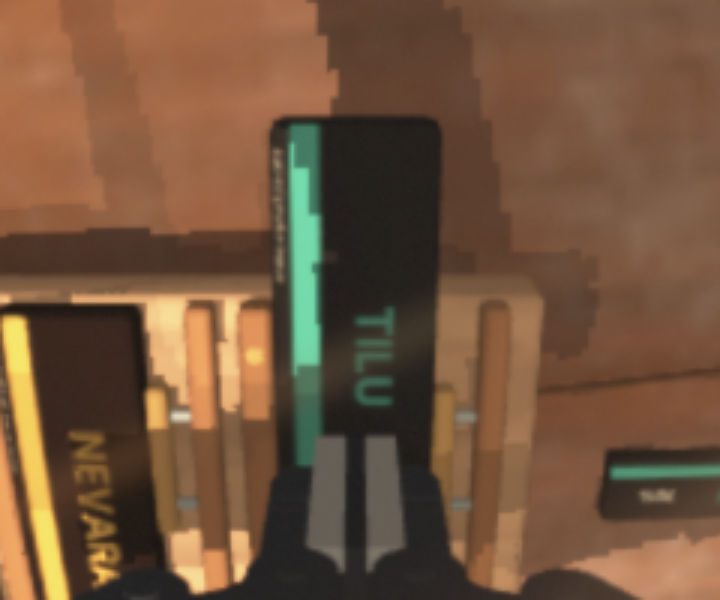

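The bar's front end (row 118) stands about 28 mm beyond the lip (row ~278), still straight. I'll slide it a bit more, then relax sideways and lift.

Call:
{"name": "arm_command", "arguments": {
  "deltas": [
    [0.0025,0,0,0],
    [0.005,0,0,0],
    [0.0075,0,0,0]
  ]
}}

```text
t: 12.9
ee_pos: [0.5471, 0.1701, 0.065]
orientation: [0.026, 1.0, 0.0, 0.007]
wrist_force: [6.8, -3.0, 11.3]
opening: -0.0
grip_force: 5.3
```

Call:
{"name": "arm_command", "arguments": {
  "deltas": [
    [-0.003,0,-0.001,0],
    [-0.005,0,-0.002,0],
    [-0.007,0,-0.004,0],
    [-0.007,0,-0.01,0],
    [-0.007,0,-0.016,0]
  ]
}}

```text
t: 13.4
ee_pos: [0.5418, 0.1698, 0.0683]
orientation: [0.025, 1.0, -0.0, -0.002]
wrist_force: [-0.7, 0.1, -0.9]
opening: -0.0001
grip_force: 0.0
```

Call:
{"name": "arm_command", "arguments": {
  "deltas": [
    [0,0,-0.04,0],
    [0,0,-0.08,0],
    [0,0,-0.08,0],
    [0,0,-0.08,0]
  ]
}}

```text
t: 13.8
ee_pos: [0.5428, 0.1699, 0.1087]
orientation: [0.025, 1.0, 0.0, -0.001]
wrist_force: [0.0, 0.5, -0.3]
opening: -0.0001
grip_force: 0.0
```

```bash
python3 bar.py w5
python3 - <<'E'
from h import *
T=np.load("w5.npz",allow_pickle=True);im=T["im"]
cv2.imwrite("pics/w5.png",cv2.resize(im[80:280,200:440],(720,600))[:,:,::-1])
E
```

```text
pos [0.5428 0.1699 0.1087] yaw 177.1 tilt [-0.0011  0.    ] F [ 0.01  0.55 -0.29] open -0.0001 t 13.8 delta [ 0.0855 -0.0042  0.0874] tw -0.0
[318   0  23  21 191] front [0.3992 0.1802] min 0.3991 xmax 0.4127
[302 139   8  77 549] front [0.4846 0.1657] min 0.4844 xmax 0.5331
[391 242  63   3 144] front [0.5561 0.222 ] min 0.5559 xmax 0.5607
```

View pics/w5.png

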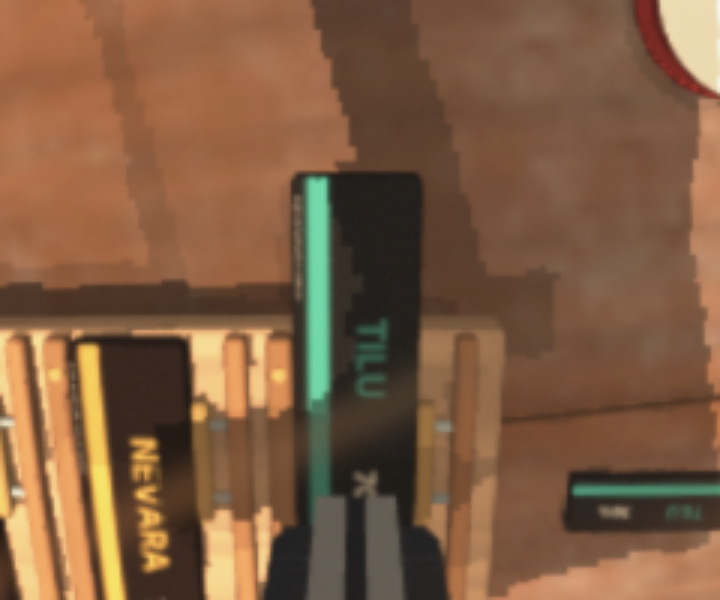

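The bar's front end (row 172) is about 32 mm beyond the lip (row 322), and it lies straight and flat. Next I'll open the fingers and go in front of the lip.

Call:
{"name": "arm_command", "arguments": {
  "deltas": [
    [0.04,0.001,0,0],
    [0.086,0.003,0,0],
    [0.086,0.003,0,0],
    [0.086,0.003,0,0]
  ],
  "grip": 54
}}

```text
t: 14.25
ee_pos: [0.4998, 0.1735, 0.1081]
orientation: [0.025, 1.0, -0.0, -0.001]
wrist_force: [0.6, -0.0, -0.1]
opening: 0.054
grip_force: 0.0
```

```bash
python3 bar.py w6
python3 - <<'E'
from h import *
T=np.load("w6.npz",allow_pickle=True);im=T["im"];s=T["s"].item()
cv2.imwrite("pics/w6.png",cv2.resize(im[80:280,200:440],(720,600))[:,:,::-1])
E
```

```text
pos [0.4998 0.1735 0.1081] yaw 177.11 tilt [-0.0016 -0.0004] F [ 0.58 -0.04 -0.1 ] open 0.054 t 14.25 delta [-0.001  -0.0069  0.0862] tw 0.0
[270   0  69  75 720] front [0.354  0.1553] min 0.3537 xmax 0.4032
[302 237   7  80 434] front [0.5061 0.165 ] min 0.5053 xmax 0.5721
```

View pics/w6.png

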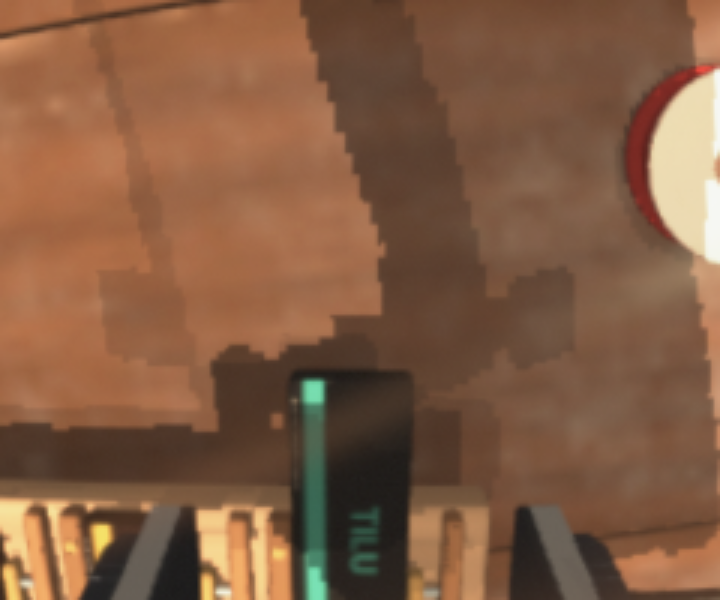

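The fingers straddle the bar (190 to 520, bar 290 to 412), centred to within 1 mm. Descending.

Call:
{"name": "arm_command", "arguments": {
  "deltas": [
    [-0.001,-0.001,0.03,0],
    [-0.001,-0.001,0.06,0],
    [-0.001,-0.001,0.08,0],
    [-0.001,-0.001,0.09,0]
  ]
}}

```text
t: 14.7
ee_pos: [0.5011, 0.1728, 0.063]
orientation: [0.026, 1.0, -0.0, -0.001]
wrist_force: [-1.9, -0.2, -0.2]
opening: 0.0538
grip_force: 0.0
```

Call:
{"name": "arm_command", "arguments": {
  "deltas": [
    [0,0,0.012,0],
    [0,0,0.025,0],
    [0,0,0.038,0],
    [0,0,0.046,0],
    [0,0,0.046,0]
  ]
}}

```text
t: 15.2
ee_pos: [0.5006, 0.173, 0.0406]
orientation: [0.025, 1.0, -0.0, -0.001]
wrist_force: [0.0, -0.8, 0.2]
opening: 0.0542
grip_force: 0.0
```

```bash
python3 bar.py w7
python3 - <<'E'
from h import *
T=np.load("w7.npz",allow_pickle=True);im=T["im"];s=T["s"].item()
cv2.imwrite("pics/w7.png",cv2.resize(im[150:350,200:440],(720,600))[:,:,::-1])
E
```

```text
pos [0.5006 0.173  0.0406] yaw 177.09 tilt [-0.0012 -0.0002] F [ 0.05 -0.84  0.24] open 0.0542 t 15.2 delta [ 0.001  -0.006  -0.0487] tw -0.0
[287   0  62  63 838] front [0.3795 0.1697] min 0.3794 xmax 0.4056
[295 256  11  92 717] front [0.4844 0.1658] min 0.4839 xmax 0.5392
```

View pics/w7.png

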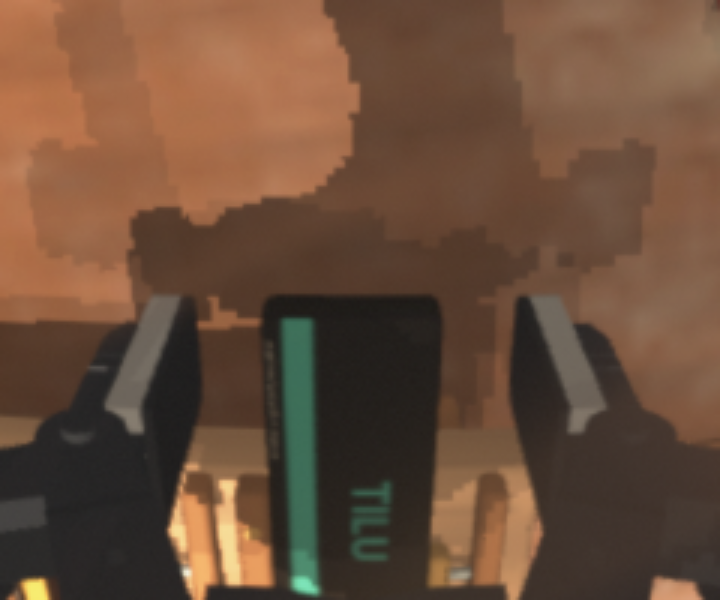

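The fingers are on either side of the projecting part, well clear of the lip. Closing.

Call:
{"name": "arm_command", "arguments": {
  "deltas": [
    [0,0,0,0],
    [0,0,0,0],
    [0,0,0,0],
    [0,0,0,0],
    [0,0,0,0]
  ],
  "grip": 22,
  "grip_force": 25
}}

```text
t: 15.75
ee_pos: [0.5015, 0.1728, 0.0417]
orientation: [0.026, 1.0, -0.0, 0.0]
wrist_force: [-0.9, -2.4, 2.7]
opening: 0.0265
grip_force: 29.1
```

Call:
{"name": "arm_command", "arguments": {
  "deltas": [
    [0,0,0,0],
    [0,0,0,0]
  ]
}}

```text
t: 15.95
ee_pos: [0.5015, 0.1728, 0.0417]
orientation: [0.026, 1.0, -0.0, 0.0]
wrist_force: [-0.6, -2.5, 4.8]
opening: 0.0266
grip_force: 29.3
```

Call:
{"name": "arm_command", "arguments": {
  "deltas": [
    [0,0,-0.003,0],
    [0,0,-0.008,0],
    [0,0,-0.016,0],
    [0,0,-0.028,0],
    [0,0,-0.04,0]
  ]
}}

```text
t: 16.45
ee_pos: [0.5012, 0.1736, 0.0618]
orientation: [0.025, 1.0, 0.001, -0.0]
wrist_force: [-0.4, -0.1, -0.6]
opening: 0.0264
grip_force: 28.7
```

Call:
{"name": "arm_command", "arguments": {
  "deltas": [
    [0,0,-0.02,0],
    [0,0,-0.05,0],
    [0,0,-0.1,0],
    [0,0,-0.16,0],
    [0,0,-0.16,0]
  ]
}}

```text
t: 16.95
ee_pos: [0.5051, 0.1742, 0.1467]
orientation: [0.025, 1.0, 0.001, 0.005]
wrist_force: [0.8, -0.0, 0.1]
opening: 0.0266
grip_force: 28.7
```

```bash
python3 bar.py w8
python3 - <<'E'
from h import *
# bar seen in tool frame: rear part of stripe; and target
b=np.array([.545,-.317]);r=np.radians
plan([*b,.2],286.1-180)
im=np.load("w8.npz",allow_pickle=True)["im"]
h=cv2.cvtColor(im,cv2.COLOR_RGB2HSV)
m=((h[...,0]>70)&(h[...,0]<95)&(h[...,1]>100)&(h[...,2]>60)).astype(np.uint8)
m[:150]=0
n,l,st,ce=cv2.connectedComponentsWithStats(m)
print([st[i].tolist() for i in range(1,n) if st[i,4]>60])
E
```

```text
pos [0.5051 0.1742 0.1467] yaw 177.11 tilt [0.0096 0.0026] F [ 0.81 -0.02  0.07] open 0.0266 t 16.95 delta [ 0.0112 -0.0094  0.1633] tw 0.0
[269   0  66  71 595] front [0.347 0.151] min 0.3467 xmax 0.403
[296 254  11  95 731] front [0.5446 0.1579] min 0.5444 xmax 0.654
[377 257  54   3 137] front [0.5518 0.2257] min 0.5515 xmax 0.5565
pos [0.5037 0.1738 0.1446] yaw 177.1 tilt [0.0065 0.0019] F [ 0.41 -0.25 -0.36] open 0.0266 t 17.0 delta [-0.1328 -0.976  -0.112 ] tw 2.479
[[296, 254, 11, 95, 763], [377, 257, 54, 3, 137]]
```

The bar is held and still lies straight in the fingers (stripe unchanged at (296,254)). Lifting higher and carrying it to the board.

Call:
{"name": "arm_command", "arguments": {
  "deltas": [
    [0,-0.02,-0.04,0],
    [-0.01,-0.07,-0.08,0],
    [-0.02,-0.14,-0.11,0],
    [-0.03,-0.22,-0.11,0],
    [-0.04,-0.3,-0.11,0]
  ]
}}

```text
t: 17.5
ee_pos: [0.5134, 0.0213, 0.1964]
orientation: [0.025, 1.0, 0.0, 0.0]
wrist_force: [0.9, 0.7, -0.7]
opening: 0.026
grip_force: 28.7
```

Call:
{"name": "arm_command", "arguments": {
  "deltas": [
    [-0.02,-0.08,0,0.2],
    [-0.03,-0.16,0,0.4],
    [-0.04,-0.24,0,0.65],
    [-0.05,-0.32,0,0.9],
    [-0.06,-0.4,0,1.15]
  ]
}}

```text
refused, turn out of range in row 5
```

```bash
python3 -c "
from h import *
plan([.537,-.289,.2],106.1)"
```

```text
pos [0.5134 0.0213 0.1964] yaw 177.16 tilt [0.0005 0.0003] F [ 0.87  0.66 -0.66] open 0.026 t 17.5 delta [-0.0778 -0.6174 -0.0073] tw 2.48
```

Call:
{"name": "arm_command", "arguments": {
  "deltas": [
    [-0.02,-0.07,0,0.2],
    [-0.03,-0.15,0,0.4],
    [-0.04,-0.23,0,0.6],
    [-0.05,-0.31,0,0.8],
    [-0.06,-0.39,0,1.0]
  ]
}}

```text
t: 18.0
ee_pos: [0.5329, -0.1752, 0.1954]
orientation: [0.274, 0.962, 0.0, -0.001]
wrist_force: [0.1, 0.2, -0.1]
opening: 0.0261
grip_force: 28.7
```

```bash
python3 -c "
from h import *
plan([.537,-.289,.2],106.1)"
```

```text
pos [ 0.5329 -0.1752  0.1954] yaw 148.21 tilt [-0.0012  0.0011] F [ 0.1   0.19 -0.08] open 0.0261 t 18.0 delta [-0.1269 -0.1891 -0.0095] tw 1.47
```

Call:
{"name": "arm_command", "arguments": {
  "deltas": [
    [-0.03,-0.04,0,0.2],
    [-0.06,-0.09,0,0.4],
    [-0.09,-0.14,0,0.6],
    [-0.12,-0.18,0,0.8],
    [-0.127,-0.189,0,1.0]
  ]
}}

```text
t: 18.5
ee_pos: [0.5379, -0.2901, 0.1952]
orientation: [0.504, 0.863, -0.0, -0.0]
wrist_force: [-0.5, 0.5, -0.3]
opening: 0.0265
grip_force: 28.7
```

Call:
{"name": "arm_command", "arguments": {
  "deltas": [
    [0,0,0.02,0.2],
    [0,0,0.05,0.4],
    [0,0,0.08,0.47],
    [0,0,0.1,0.47],
    [0,0,0.1,0.47]
  ]
}}

```text
t: 19.0
ee_pos: [0.5366, -0.2866, 0.1438]
orientation: [0.599, 0.801, -0.0, -0.002]
wrist_force: [0.8, 0.1, -0.0]
opening: 0.0262
grip_force: 28.7
```

Run:
```python
from h import *
from plant import grab_frame
plan([.537,-.289,.0],106.1)
s=get_state();im,d=grab_frame("top");np.savez("t2.npz",im=im,d=d)
R=Ro.from_quat(s["orientation"]).as_matrix()
h=cv2.cvtColor(im,cv2.COLOR_RGB2HSV)
w,_=grab_frame("wrist");np.savez("w9.npz",im=w,s=s)
hw=cv2.cvtColor(w,cv2.COLOR_RGB2HSV)
# board in wrist: low-sat grey pixels; and teal stripe
m=((hw[...,0]>70)&(hw[...,0]<95)&(hw[...,1]>100)&(hw[...,2]>60)).astype(np.uint8)
n,l,st,ce=cv2.connectedComponentsWithStats(m)
print([st[i].tolist() for i in range(1,n) if st[i,4]>60])
g=((hw[...,1]<70)&(hw[...,2]>40)&(hw[...,2]<150)).astype(np.uint8);g[230:]=0
n,l,st,ce=cv2.connectedComponentsWithStats(g)
for i in range(1,n):
    if st[i,4]>1500:
        c=max(cv2.findContours((l==i).astype(np.uint8),0,2)[0],key=cv2.contourArea)[:,0]
        p=wrist(c,.012,s)[:,:2]*1000; r=cv2.minAreaRect(p.astype(np.float32))
        print(st[i],r,cv2.boxPoints(r).round().tolist())
```

```text
pos [ 0.5366 -0.2866  0.1438] yaw 106.38 tilt [-0.004   0.0029] F [ 0.75  0.08 -0.04] open 0.0262 t 19.0 delta [-6.000e-03  2.000e-04  2.875e-01] tw 0.01
[[296, 254, 11, 95, 812]]
[ 267  142   98   88 8342] ((532.9954223632812, -283.2802429199219), (88.44514465332031, 84.09288024902344), 16.072872161865234) [[479.0, -255.0], [502.0, -336.0], [587.0, -311.0], [564.0, -231.0]]
```

The board's end edge measured from the wrist view agrees with the top view to 2 mm. The fingertips reach about 13 mm below the bar, though, so it can't be laid flat mid-board with this grip. I'll first rest the bar on the board's near end with the gripped part overhanging the edge. Then I'll re-pinch it higher and carry it to the middle.

Call:
{"name": "arm_command", "arguments": {
  "deltas": [
    [0.03,-0.002,0,0.01],
    [0.07,-0.003,0.02,0.01],
    [0.1,-0.003,0.07,0.01],
    [0.123,-0.003,0.12,0.01],
    [0.123,-0.003,0.15,0.01]
  ]
}}

```text
t: 19.6
ee_pos: [0.5177, -0.2262, 0.0704]
orientation: [0.601, 0.799, 0.0, -0.001]
wrist_force: [1.1, 0.1, -0.5]
opening: 0.027
grip_force: 28.7
```

Call:
{"name": "arm_command", "arguments": {
  "deltas": [
    [0,0,0.03,0],
    [0,0,0.06,0],
    [0,0,0.08,0],
    [0,0,0.09,0],
    [0,0,0.09,0]
  ]
}}

```text
t: 20.1
ee_pos: [0.5192, -0.2287, 0.0261]
orientation: [0.601, 0.799, 0.0, -0.0]
wrist_force: [0.5, -0.4, -0.8]
opening: 0.0265
grip_force: 28.7
```

```bash
python3 -c "
from h import *
plan([.5183,-.2276,.004],106.1)"
```

```text
pos [ 0.5192 -0.2287  0.0261] yaw 106.06 tilt [-0.0006  0.0004] F [ 0.48 -0.44 -0.77] open 0.0265 t 20.1 delta [ 0.0027 -0.0011  0.0442] tw -0.002
```

Call:
{"name": "arm_command", "arguments": {
  "deltas": [
    [0.003,0,0.012,0],
    [0.003,0,0.024,0],
    [0.003,0,0.034,0],
    [0.003,0,0.04,0],
    [0.003,0,0.04,0]
  ]
}}

```text
t: 20.6
ee_pos: [0.5186, -0.2275, 0.0056]
orientation: [0.602, 0.799, -0.0, -0.001]
wrist_force: [0.0, 0.2, 0.4]
opening: 0.0266
grip_force: 28.7
```

Call:
{"name": "arm_command", "arguments": {
  "deltas": [
    [0,0,0.0015,0],
    [0,0,0.003,0],
    [0,0,0.0045,0],
    [0,0,0.005,0],
    [0,0,0.005,0]
  ]
}}

```text
t: 21.1
ee_pos: [0.5191, -0.2278, 0.0038]
orientation: [0.602, 0.799, -0.0, 0.0]
wrist_force: [0.5, -0.1, -0.6]
opening: 0.0268
grip_force: 28.7
```

Call:
{"name": "arm_command", "arguments": {
  "deltas": [
    [0,0,0.001,0],
    [0,0,0.002,0],
    [0,0,0.003,0],
    [0,0,0.003,0]
  ]
}}

```text
t: 21.5
ee_pos: [0.519, -0.2277, 0.0022]
orientation: [0.602, 0.799, -0.0, -0.0]
wrist_force: [-0.4, 0.1, -0.8]
opening: 0.0265
grip_force: 28.7
```

Call:
{"name": "arm_command", "arguments": {
  "deltas": [
    [0,0,0.001,0],
    [0,0,0.002,0],
    [0,0,0.003,0],
    [0,0,0.003,0]
  ]
}}

```text
t: 21.9
ee_pos: [0.519, -0.2277, 0.0007]
orientation: [0.602, 0.799, -0.0, -0.0]
wrist_force: [0.2, 0.6, 0.1]
opening: 0.0268
grip_force: 28.7
```

Call:
{"name": "arm_command", "arguments": {
  "deltas": [
    [0,0,0.0006,0],
    [0,0,0.0012,0],
    [0,0,0.0018,0],
    [0,0,0.0018,0]
  ]
}}

```text
t: 22.3
ee_pos: [0.5191, -0.2278, -0.0]
orientation: [0.602, 0.799, -0.0, 0.0]
wrist_force: [-0.2, -0.0, -0.1]
opening: 0.0264
grip_force: 29.1
```

Call:
{"name": "arm_command", "arguments": {
  "deltas": [
    [0,0,0.0006,0],
    [0,0,0.0012,0],
    [0,0,0.0018,0],
    [0,0,0.0018,0]
  ]
}}

```text
t: 22.7
ee_pos: [0.5191, -0.2278, -0.0001]
orientation: [0.601, 0.799, -0.0, 0.0]
wrist_force: [-2.4, 1.5, 7.4]
opening: 0.0264
grip_force: 33.0
```

The fingertips have touched the table at z≈0, and the bar is at most about 2 mm above the board. I'll ease off and release.

Call:
{"name": "arm_command", "arguments": {
  "deltas": [
    [0,0,-0.0006,0],
    [0,0,-0.0008,0]
  ],
  "grip_force": 20
}}

```text
t: 22.9
ee_pos: [0.5192, -0.2278, -0.0001]
orientation: [0.602, 0.799, 0.0, 0.0]
wrist_force: [-1.9, 0.8, 5.8]
opening: 0.0264
grip_force: 31.8
```

Call:
{"name": "arm_command", "arguments": {
  "deltas": [
    [0,0,0,0],
    [0,0,0,0],
    [0,0,0,0]
  ],
  "grip": 29
}}

```text
t: 23.2
ee_pos: [0.5194, -0.2279, -0.0003]
orientation: [0.602, 0.799, 0.0, 0.0]
wrist_force: [-0.9, 1.0, 5.6]
opening: 0.029
grip_force: 2.7
```

Call:
{"name": "arm_command", "arguments": {
  "deltas": [
    [0,0,0,0],
    [0,0,0,0],
    [0,0,-0.002,0]
  ],
  "grip": 40
}}

```text
t: 23.5
ee_pos: [0.5187, -0.2276, -0.0002]
orientation: [0.602, 0.799, -0.0, -0.0]
wrist_force: [-0.5, -0.0, -0.8]
opening: 0.0398
grip_force: 0.0
```

```bash
python3 bar.py w10
```

```text
pos [ 5.187e-01 -2.276e-01 -2.000e-04] yaw 106.04 tilt [-0.0009  0.0004] F [-0.46 -0.04 -0.77] open 0.0398 t 23.5 delta [ 0.7746  0.1837 -0.13  ] tw -2.48
[297 252  10  97 815] front [ 0.5022 -0.1911] min 0.502 xmax 0.514
```

Call:
{"name": "arm_command", "arguments": {
  "deltas": [
    [0,0,-0.015,0],
    [0,0,-0.0295,0],
    [0,0,-0.0295,0],
    [0,0,-0.0295,0]
  ]
}}

```text
t: 23.95
ee_pos: [0.5196, -0.2281, 0.0158]
orientation: [0.601, 0.799, 0.0, 0.001]
wrist_force: [0.2, 0.4, -0.3]
opening: 0.0399
grip_force: 0.0
```

Call:
{"name": "arm_command", "arguments": {
  "deltas": [
    [-0.02,0,0,0],
    [-0.04,0,0,0],
    [-0.056,0,0,0],
    [-0.056,0,0,0],
    [-0.056,0,0,0]
  ]
}}

```text
t: 24.45
ee_pos: [0.5268, -0.255, 0.0149]
orientation: [0.602, 0.799, 0.0, -0.0]
wrist_force: [-0.2, -0.5, -0.6]
opening: 0.04
grip_force: 0.0
```

```bash
python3 bar.py w11
python3 - <<'E'
from h import *
# stripe ends with the bar top at .021
for f in("w10","w11"):
    T=np.load(f+".npz",allow_pickle=True);im=T["im"];s=T["s"].item()
    h=cv2.cvtColor(im,cv2.COLOR_RGB2HSV)
    m=((h[...,0]>70)&(h[...,0]<95)&(h[...,1]>100)&(h[...,2]>60)).astype(np.uint8)
    n,l,st,ce=cv2.connectedComponentsWithStats(m)
    for i in range(1,n):
        if st[i,4]>150:
            v,u=np.nonzero(l==i);q=wrist(np.c_[u,v],.021,s)
            R=Ro.from_quat(s["orientation"]).as_matrix(); q=(q-s["ee_pos"])@R
            k=np.argsort(-q[:,0]); print(f,st[i],"tool-frame front",q[k[:8]].mean(0).round(4),"back",q[k[-8:]].mean(0).round(4), np.polyfit(q[:,0],q[:,1],1).round(4))
E
```

```text
pos [ 0.5268 -0.255   0.0149] yaw 106.0 tilt [-0.0003  0.0004] F [-0.19 -0.5  -0.64] open 0.04 t 24.45 delta [ 0.8319  0.1829 -0.0999] tw -2.482
[299 181   7  35 162] front [ 0.5059 -0.2031] min 0.5057 xmax 0.5093
[299 293   8  39 290] front [ 0.5163 -0.2429] min 0.516 xmax 0.5231
w10 [297 252  10  97 815] tool-frame front [ 0.0173 -0.0073 -0.0212] back [-0.0416 -0.0076 -0.0212] [ 0.0183 -0.0075]
w11 [297 180  10  41 331] tool-frame front [ 0.0457 -0.0075 -0.0061] back [ 0.0268 -0.0079 -0.0061] [ 0.0338 -0.0088]
w11 [298 232   9 100 790] tool-frame front [ 0.0199 -0.0073 -0.0061] back [-0.043  -0.009  -0.0061] [ 0.0153 -0.0081]
```

The TCP is over the bar's middle (front end 46 mm ahead), and the tips are about 2.5 mm above the board. Re-pinching.

Call:
{"name": "arm_command", "arguments": {
  "deltas": [
    [0,0,0,0],
    [0,0,0,0],
    [0,0,0,0],
    [0,0,0,0],
    [0,0,0,0]
  ],
  "grip": 22,
  "grip_force": 25
}}

```text
t: 25.0
ee_pos: [0.5267, -0.2544, 0.0151]
orientation: [0.601, 0.799, 0.0, -0.0]
wrist_force: [-0.2, -0.0, -0.1]
opening: 0.0259
grip_force: 25.1
```

Call:
{"name": "arm_command", "arguments": {
  "deltas": [
    [0,0,-0.003,0],
    [0,0,-0.008,0],
    [0,0,-0.016,0],
    [0,0,-0.024,0],
    [0,0,-0.024,0]
  ]
}}

```text
t: 25.5
ee_pos: [0.5275, -0.2551, 0.028]
orientation: [0.602, 0.799, 0.0, 0.001]
wrist_force: [0.8, -0.1, -0.0]
opening: 0.0258
grip_force: 25.0
```

Call:
{"name": "arm_command", "arguments": {
  "deltas": [
    [-0.03,0,0,0],
    [-0.07,0,0,0],
    [-0.11,0,0,0],
    [-0.128,0,0,0],
    [-0.128,0,0,0]
  ]
}}

```text
t: 26.0
ee_pos: [0.5452, -0.3181, 0.0272]
orientation: [0.602, 0.798, -0.0, 0.001]
wrist_force: [-0.1, 0.4, -0.3]
opening: 0.0261
grip_force: 25.0
```

```bash
python3 bar.py w12; python3 -c "
from h import *
plan([.5445,-.3165,.016],106.1)"
```

```text
pos [ 0.5452 -0.3181  0.0272] yaw 105.95 tilt [ 0.001  -0.0009] F [-0.11  0.38 -0.33] open 0.0261 t 26.0 delta [ 0.9634  0.1814 -0.0766] tw -2.484
[299 184   6  25 120] front [ 0.5249 -0.2701] min 0.5246 xmax 0.5283
[299 292   9  41 301] front [ 0.536  -0.3141] min 0.5357 xmax 0.5444
pos [ 0.5445 -0.3168  0.0269] yaw 105.99 tilt [-0.0002  0.0004] F [ 0.55  0.25 -0.28] open 0.0263 t 26.05 delta [0.0005 0.0002 0.0218] tw -0.004
```

Call:
{"name": "arm_command", "arguments": {
  "deltas": [
    [0,0,0.007,0],
    [0,0,0.013,0],
    [0,0,0.018,0],
    [0,0,0.019,0],
    [0,0,0.019,0]
  ]
}}

```text
t: 26.55
ee_pos: [0.5443, -0.3157, 0.0174]
orientation: [0.601, 0.799, -0.0, -0.0]
wrist_force: [-0.7, 0.6, -0.8]
opening: 0.026
grip_force: 25.0
```

Call:
{"name": "arm_command", "arguments": {
  "deltas": [
    [0,0,0.0008,0],
    [0,0,0.0016,0],
    [0,0,0.0024,0],
    [0,0,0.0024,0]
  ]
}}

```text
t: 26.95
ee_pos: [0.5445, -0.3162, 0.0164]
orientation: [0.602, 0.799, -0.0, 0.0]
wrist_force: [-0.0, 0.1, -1.0]
opening: 0.0262
grip_force: 25.0
```

Call:
{"name": "arm_command", "arguments": {
  "deltas": [
    [0,0,0.0004,0],
    [0,0,0.0008,0],
    [0,0,0.0012,0],
    [0,0,0.0012,0]
  ]
}}

```text
t: 27.35
ee_pos: [0.5445, -0.3162, 0.0158]
orientation: [0.602, 0.799, -0.0, -0.0]
wrist_force: [-0.5, -0.4, 0.6]
opening: 0.0258
grip_force: 25.0
```

Call:
{"name": "arm_command", "arguments": {
  "deltas": [
    [0,0,0.0004,0],
    [0,0,0.0008,0],
    [0,0,0.001,0],
    [0,0,0.001,0]
  ]
}}

```text
t: 27.75
ee_pos: [0.5445, -0.3161, 0.0153]
orientation: [0.602, 0.799, 0.0, -0.0]
wrist_force: [1.0, 0.3, -0.0]
opening: 0.0258
grip_force: 25.0
```

Call:
{"name": "arm_command", "arguments": {
  "deltas": [
    [0,0,0.0004,0],
    [0,0,0.0006,0],
    [0,0,0.0006,0]
  ]
}}

```text
t: 28.05
ee_pos: [0.5445, -0.3162, 0.0151]
orientation: [0.602, 0.799, -0.0, 0.0]
wrist_force: [-0.2, 0.6, -0.6]
opening: 0.0257
grip_force: 25.1
```

Call:
{"name": "arm_command", "arguments": {
  "deltas": [
    [0,0,0.0003,0],
    [0,0,0.0006,0],
    [0,0,0.0006,0]
  ]
}}

```text
t: 28.35
ee_pos: [0.5445, -0.3162, 0.0151]
orientation: [0.602, 0.799, -0.0, 0.0]
wrist_force: [-0.2, 0.7, 3.6]
opening: 0.0262
grip_force: 25.4
```

Call:
{"name": "arm_command", "arguments": {
  "deltas": [
    [0,0,0.0003,0],
    [0,0,0.0004,0],
    [0,0,0.0004,0]
  ]
}}

```text
t: 28.65
ee_pos: [0.5446, -0.3162, 0.015]
orientation: [0.602, 0.799, -0.0, 0.0]
wrist_force: [-1.0, 1.2, 5.0]
opening: 0.0262
grip_force: 25.6
```

The bar is on the board with a light 5 N. Easing off, releasing and backing away.

Call:
{"name": "arm_command", "arguments": {
  "deltas": [
    [0,0,-0.0005,0],
    [0,0,-0.0006,0]
  ]
}}

```text
t: 28.85
ee_pos: [0.5446, -0.3162, 0.0151]
orientation: [0.602, 0.799, -0.0, 0.0]
wrist_force: [-1.9, 0.1, 5.0]
opening: 0.026
grip_force: 25.5
```

Call:
{"name": "arm_command", "arguments": {
  "deltas": [
    [0,0,0,0],
    [0,0,0,0],
    [0,0,0,0]
  ],
  "grip": 29
}}

```text
t: 29.15
ee_pos: [0.5444, -0.3161, 0.0143]
orientation: [0.602, 0.799, 0.0, -0.0]
wrist_force: [-0.1, 0.8, -0.6]
opening: 0.029
grip_force: 0.0
```

Call:
{"name": "arm_command", "arguments": {
  "deltas": [
    [0,0,0,0],
    [0,0,0,0],
    [0,0,-0.004,0]
  ],
  "grip": 45
}}

```text
t: 29.45
ee_pos: [0.5443, -0.316, 0.0165]
orientation: [0.602, 0.799, 0.0, -0.0]
wrist_force: [-0.2, -0.7, -0.7]
opening: 0.045
grip_force: 0.0
```

Call:
{"name": "arm_command", "arguments": {
  "deltas": [
    [0,0,-0.03,0],
    [0,0,-0.08,0],
    [0,0,-0.16,0],
    [0,0,-0.24,0],
    [0,0,-0.3,0]
  ]
}}

```text
t: 29.95
ee_pos: [0.5455, -0.3169, 0.1712]
orientation: [0.602, 0.799, 0.0, 0.002]
wrist_force: [-0.0, -0.0, -0.4]
opening: 0.0452
grip_force: 0.0
```

Call:
{"name": "arm_command", "arguments": {
  "deltas": [
    [0.08,0,0,0],
    [0.16,0,0,0],
    [0.24,0,0,0],
    [0.3,0,0,0],
    [0.3,0,0,0]
  ]
}}

```text
t: 30.45
ee_pos: [0.5013, -0.1687, 0.1678]
orientation: [0.6, 0.8, 0.0, -0.001]
wrist_force: [0.7, 0.1, -0.8]
opening: 0.045
grip_force: 0.0
```

Run:
```python
from h import *
from plant import grab_frame
plan([.5,-.3,.2])
im,d=grab_frame("top");T=np.load("top.npz")
h=cv2.cvtColor(im,cv2.COLOR_RGB2HSV)
g=h[150:235,370:475]
teal=((g[...,0]>70)&(g[...,0]<95)&(g[...,1]>90)); v,u=np.nonzero(teal); print("teal px",len(u))
if len(u):
    q=fix("top",np.c_[u+370,v+150],.021)[:,:2]*1000; r=cv2.minAreaRect(q.astype(np.float32)); print("stripe",r, "mean",q.mean(0))
m=((g[...,2]<45)|teal).astype(np.uint8);m=cv2.morphologyEx(m,cv2.MORPH_CLOSE,np.ones((3,3)))
c=max(cv2.findContours(m,0,2)[0],key=cv2.contourArea)[:,0]+[370,150]
r=cv2.minAreaRect((fix("top",c,.021)[:,:2]*1000).astype(np.float32));print("bar",r)
df=cv2.absdiff(im,T["im"]).max(2)
for k,(x0,x1,y0,y1) in dict(orange=(230,280,160,212),spool=(168,194,230,257),tin=(300,330,135,170),big=(205,250,255,310),small=(172,204,178,196)).items():
    print(k,(df[y0:y1,x0:x1]>40).sum())
```

```text
pos [ 0.5013 -0.1687  0.1678] yaw 106.24 tilt [-0.0008  0.0013] F [ 0.67  0.1  -0.81] open 0.045 t 30.45 delta [-0.2514 -0.076  -0.0647] tw 0
teal px 74
stripe ((544.668212890625, -327.9017333984375), (14.897085189819336, 69.38093566894531), 11.25365161895752) mean [ 541.56875148 -327.64238211]
bar ((547.9848022460938, -326.602294921875), (25.032175064086914, 69.5091323852539), 15.643683433532715)
orange 0
spool 0
tin 0
big 0
small 0
```

```bash
python3 -c "
from plant import hand_in
print(hand_in())"
```

```text
the job is handed in; nothing more can be done
None
```

The teal-striped bar lies flat and lengthways in the middle of the dark board, handed in after about 30 s, with no change seen in the spool, the tin, the orange-striped bars or the look-alikes. My first pinch was too low to lay it down directly, so I rested it on the board's end first (up to a 2 mm drop) and gripped it again higher.

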